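# Stand the fallen reagent jar up against the splashback and lock it in its bay

### The job

The amber jar with the white lid has fallen over in front of the white splashback: lift its lid end and lean it against the splashback, then push the jar up until it stands by itself on its base. Then put it, still upright, on the blue marked bay at the end of the splashback, and finally swing the red keeper bar fully shut in front of it. Leave the other things on the bench where they are.

Things in the scene. Friction and masses are not known exactly. Their poses are not given: they have to be found in the camera images.
- station: Fixed white upright splashback, smooth and slippery. Origin on the bench at the foot of its front face; +x points into the panel (free space at x < 0), +y along it, z up. Panel: 12 mm thick, y -240 to +180 mm, 146 mm high. End stop: plate 70 mm high at y 164 to 176 mm, standing out to x = -95 mm; hinge post (radius 9 mm, 80 mm high) at x = -101, y = +170 mm.
- bay (a point): Centre of the blue bay, an 86 mm square painted on the bench beside the end stop, at x -45, y +117 mm in the station's axes (same axes). The upright jar's centre belongs over it.
- gate (a joint): Red keeper bar, level, hinged on the post; 10 mm thick, 22 mm tall, middle 55 mm above the bench. 0 rad = shut: from the post along the station's -y, 101 mm before the panel, across the bay's front. Grows as it swings away from the panel; 1.57 points straight out (station -x); limit 2.0. Friction of 0.05 N m keeps it where left.
- gate_tip (a point): Middle of the black round end (radius 9 mm, 44 to 84 mm above the bench) of the keeper bar, 112 mm from the hinge axis, 55 mm above the bench.
- jar_center (a point): Centre of the fallen jar (amber glass, white lid, 0.25 to 0.45 kg, slides easily on the bench). Own +x runs along its axis from base to lid. 150 mm long: base at x -75, body of radius 40 mm to x +38, neck and lid of radius 27 mm to x +75 mm. Starts lying, centre 40 mm above the bench, lid towards the splashback; standing, its centre is 75 mm up. Leaning under 30 degrees, it drops onto its base.
- mate_center (a point): Centre of a second jar of the same size (green glass, black lid), standing near the other end of the splashback; own +x points up. Leave alone.
- dishes: Stack of three glass dishes, radius 45 mm, 47 mm high; origin at its underside. Leave alone.
- slidebox: Blue slide box, 90 x 170 x 26 mm, origin at its underside. Leave alone.
- washbottle: White squeeze bottle with red cap, radius 34 mm, 190 mm high, origin at its underside. Leave alone.
- vial: Glass vial with white cap, radius 14 mm, 61 mm high, origin at its underside. Leave alone.
- forceps: Steel forceps lying flat, 130 x 9 x 5 mm, origin at the underside. Leave alone.
There are look-alikes about, which are no part of the job. What is shaped like the part that bears jar_center but purple or turquoise is not meant.

How it is judged (in metres and radians):
On the way, in this order (a step that is already met when the one before it is completed fails the run):
1. the jar leans on the splashback: tilted 15 to 70 degrees from upright, its centre over 50 mm high and touching the station (contact force between jar and station above 0.1 N and angle between jar_center's own x axis and vertical between 0.26 and 1.22 rad and height (world z) of jar_center above 0.05 m), for 0.1 s.
2. the jar stands upright on the bench by itself, not held (angle between jar_center's own x axis and vertical below 0.1 rad and height (world z) of jar_center below 0.082 m and contact force between the fingers and jar below 0.1 N), for 0.2 s.
3. the jar stands upright on the blue bay (angle between jar_center's own x axis and vertical below 0.1 rad and height (world z) of jar_center below 0.082 m and horizontal distance between jar_center and bay below 0.018 m), for 0.2 s.
At the end, for the whole second after the job is handed in: The jar stands upright (within 6 degrees) on the bench, at rest, its centre within 18 mm of the bay's centre, and the keeper bar is shut (below 0.12 rad) (all of step 3 and height (world z) of jar_center above 0.068 m and value of joint gate below 0.12 rad and linear speed of jar below 0.02 m/s); the robot touches nothing.
It fails at once if the second jar is moved by more than 20 mm or tipped (distance of mate_center from where it was at the start of the episode above 0.02 m or angle between mate_center's own x axis and vertical above 0.3 rad).
It fails at once if dishes, slide box, squeeze bottle, vial or forceps moved by more than 20 mm (distance of any of dishes, slidebox, washbottle, vial, forceps from where it was at the start of the episode above 0.02 m).
It also fails if it takes over 72 s, if anything falls off the work surface, if the arm or the gripper's body presses on something with over 40 N, if the wrist force passes 120 N, or if a joint passes its speed limit or range.

### The arm

A 7-joint arm with a two-finger parallel gripper is mounted at the origin on the work surface. World frame = base frame: x ahead of the robot, y to its left, z up, the work surface at z = 0. Lengths are in mm, angles in rad, forces in N, time in s.
With the tool pointing down it reaches from about 400 to 900 mm from the base axis. Payload 5.6 kg.
Tool frame: the origin (TCP) lies midway between the tips of the shut fingers; the grasp point (between the pads) lies 19 mm behind it; z points along the fingers, y is the line along which they close (so a half turn about z gives the same grasp; the last joint's range is limited). The gripper opens to 92 mm and grips with 3 to 60 N. Pads are 20 mm wide; open, the fingers measure 128 mm over their backs; the gripper's body (75 mm by 189 mm) begins 69 mm behind the grasp point.
Start: joints at [-1.266, 0.468, -0.012, 1.603, 0.006, 1.071, -0.056], TCP at [221.581, 611.074, 214.592] pointing down, gripper open.
Joint ranges: [-2.53, 2.53], [-0.31, 2.02], [-1.57, 1.55], [0.28, 2.44], [-1.29, 4.43], [0.15, 1.84], [-2.92, 2.92]. Speed limits (rad/s): [2.57, 2.57, 3.14, 3.14, 3.14, 3.14, 3.14].

### API

Orientations are given as a rotation vector (axis times angle).
In Python, from cell import robot, grip, kin, viewer gives the robot as it stands. Calls block until the motion is done:
- robot.movep(position, orientation): joint-space move of the TCP to a pose.
- robot.servo_line(position, feed=150, rotation=None): straight line of the TCP; rotation=None keeps the orientation; feed is the mean speed in mm/s.
- robot.goto_joints(angles): joint-space move.
- grip(opening, newtons=None): opening from 0.0 (shut) to 1.0 (fully open); newtons is the grip in N (None keeps the last); returns when the fingers have stopped.
- robot.hold(seconds).
- kin.ik(position, orientation): joint angles nearest the present ones, or None.
- robot.observe(): the state.
- viewer.read_camera(name): name is "scene" or "top" or "wrist"; returns the picture (384x512x3 uint8, red, green, blue); there is no depth.
- viewer.camera_info(name): a dict with "camera_matrix" (3x3 intrinsics, pixels), "R" (3x3) and "t" (3): a world point X has camera coordinates R X + t. Camera axes: x right, y down, z forward; pixel columns grow to the right and rows downward; lengths in mm; the calibration is good to about 2 mm. A picture is of the moment at which its call begins: read the wrist's pose just before it. camera_info takes no time and is no camera call; for the wrist camera it gives the pose at the moment of the call.
A pose or a line that the arm cannot do raises robot.IKError and nothing moves.
- robot.job_done(): hands the job in; it is judged then, once.
Trained networks look in the newest picture that a camera, given by its name, has taken for a name from the list of things; names that differ only in an ending like _2 or _b are one class to them, and where a whole thing is asked for, a point or a joint stands for the part that bears it (a point fixed in the world has none). Each returns a list of dicts, best first, with "confidence" (0 to 1); they miss things now and then, are a little off and sometimes report something else, mostly with a low value. They report only what shows in the picture. A call takes as long as a camera call. They do not tell look-alikes from the thing itself.
- viewer.silhouettes(name, camera): "mask" (384x512 bool, what is visible of it).
- viewer.pinpoint(name, camera): "at" ([x, y, z] in mm, in the coordinates of the camera as it stood for that picture, good to about 4 mm: a listed point, or the origin of a listed thing).
The state is a dict: "t": time; "joints": joint angles; "joint_velocities": joint speeds; "joint_torque": joint torques, N m; "tcp_pos": TCP position; "tcp_rot": TCP orientation; "contact_force": force on the tool from outside, world axes, zero at the start; "wrist_torque": the same for the moment, N m; "grip_width": opening from 0.0 (shut) to 1.0 (fully open); "grip_force": force on a finger pad.
Only numpy, scipy, OpenCV 4.12 (cv2) and the standard library are available. Lean on these libraries where they do the work, as an engineer would, in place of code of your own. Each camera call takes 0.05 s, during which the arm holds its last target. There are 200 camera calls.

## Working session

There is one attempt and no reset: what is moved stays moved. The work goes in short steps, each a Python script; the robot and the scene stay as the last script left them, time stands still between calls to the robot, and variables do not carry over. Pictures are saved under pics/ and viewed, at most 10 in all, crops included, and the job is handed in when it is done.

```bash
mkdir -p pics; ls
cat > h.py <<'E'
from cell import robot, grip, kin, viewer
import numpy as np, cv2
from scipy.spatial.transform import Rotation as Rn
def pts(name,cam):
    i=viewer.camera_info(cam);R=np.array(i['R']);t=np.array(i['t'])
    return [(round(d['confidence'],2),(R.T@(np.array(d['at'])-t)).round(0)) for d in viewer.pinpoint(name,cam)]
def snap(cam,fn=None):
    im=viewer.read_camera(cam)
    if fn: cv2.imwrite('pics/'+fn,im[:,:,::-1])
    return im
def st():
    o=robot.observe();return o
E
python3 - <<'E'
from h import *
a=snap('scene');
for n in ['jar_center','mate_center','gate_tip','bay','station']: print('scene',n,pts(n,'scene'))
b=snap('top')
for n in ['jar_center','mate_center','gate_tip','bay','station','dishes','slidebox','washbottle','vial','forceps']: print('top',n,pts(n,'top'))
cv2.imwrite('pics/a.png',cv2.resize(np.vstack([a,b])[:,:,::-1],(400,600)))
cv2.imwrite('pics/s0.png',a[:,:,::-1]);cv2.imwrite('pics/t0.png',b[:,:,::-1])
for c in ('scene','top'):
  i=viewer.camera_info(c);print(c,np.round(-np.array(i['R']).T@np.array(i['t'])),np.round(i['R'],2).tolist())
o=st();print(o['t'],o['tcp_rot'],o['contact_force'])
E
```

```text
pics
scene jar_center [(0.67, array([818., -73.,  38.])), (0.65, array([469., -91.,  43.])), (0.6, array([ 307., -421.,   40.]))]
scene mate_center [(0.92, array([ 320., -190.,   71.]))]
scene gate_tip [(0.62, array([637.,  36.,  58.]))]
scene bay [(0.91, array([ 620., -143.,    1.]))]
scene station [(0.56, array([ 517., -221.,    1.]))]
top jar_center [(0.76, array([477., -88.,  38.])), (0.69, array([816., -74.,  39.])), (0.65, array([ 309., -417.,   37.]))]
top mate_center [(0.98, array([ 318., -185.,   71.]))]
top gate_tip [(0.65, array([633.,  42.,  56.]))]
top bay [(0.7, array([ 619., -138.,    3.]))]
top station [(0.69, array([466., 297.,   0.])), (0.65, array([ 518., -213.,   -4.]))]
top dishes [(0.83, array([481., 197.,   1.]))]
top slidebox [(0.66, array([687., 162.,  -3.]))]
top washbottle [(0.78, array([309., 363.,   6.]))]
top vial [(0.4, array([464., 295.,  -1.]))]
top forceps [(0.47, array([606., 371.,  -3.]))]
scene [1250.  -78.  945.] [[0.07, 1.0, 0.0], [0.77, -0.05, -0.63], [-0.63, 0.05, -0.78]]
top [ 339.  -18. 1253.] [[-0.12, -0.99, -0.01], [-0.97, 0.12, -0.21], [0.21, -0.02, -0.98]]
0.85 [5.43637760e-01 3.09414884e+00 3.15681657e-06] [ 0.70145447  0.3775068  -0.18151778]
```

View pics/s0.png

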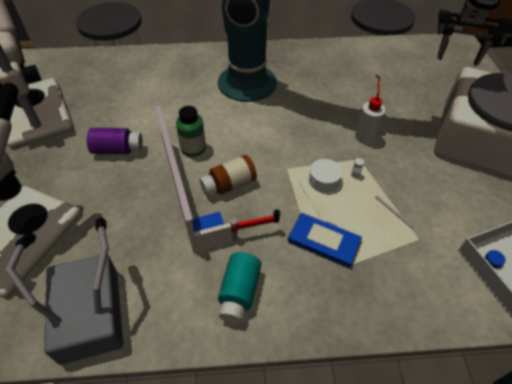

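View pics/t0.png

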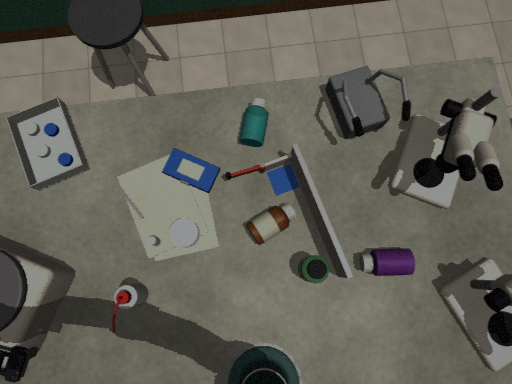

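The amber jar lies at about top pixel (270,224), with its lid towards the panel. The bay is at about (283,180), and the gate is open with its tip at about (228,176). The purple and turquoise jars are decoys. I'll refine the poses by fitting silhouettes in both cameras.

```bash
cat > fit.py <<'E'
from h import *
from scipy.optimize import minimize
def box(x0,x1,y0,y1,z0,z1): return np.array([[x,y,z] for x in(x0,x1) for y in(y0,y1) for z in(z0,z1)],float)
a=np.linspace(0,2*np.pi,40)
def cyl(x0,x1,r): return np.vstack([np.c_[np.full(40,x),r*np.cos(a),r*np.sin(a)] for x in(x0,x1)])
JAR=[cyl(-75,38,40),cyl(38,75,27)]
post=np.vstack([np.c_[-101+9*np.cos(a),170+9*np.sin(a),np.full(40,z)] for z in(0,80)])
STA=[box(0,12,-240,180,0,146),box(-95,0,164,176,0,70),post]
def render(parts,T,info,s=4):
    K=np.array(info['camera_matrix']);m=np.zeros((384*s,512*s),np.uint8)
    for p in parts:
        c=(T(p)@np.array(info['R']).T+np.array(info['t']))@K.T
        uv=(c[:,:2]/c[:,2:]+.5)*s
        cv2.fillConvexPoly(m,cv2.convexHull(uv.round().astype(np.int32)),1)
    return cv2.resize(m.astype(np.float32),(512,384),interpolation=cv2.INTER_AREA)
def yaw(p,z): return lambda P:P@Rn.from_euler('z',p[2]).as_matrix().T+[p[0],p[1],z]
def best(name,cam,near):
    i=viewer.camera_info(cam);c=np.array(i['camera_matrix'])@(np.array(i['R'])@near+np.array(i['t']));c=c[:2]/c[2]
    L=viewer.silhouettes(name,cam)
    return min((np.array(d['mask']) for d in L),key=lambda m:np.hypot(*(np.argwhere(m).mean(0)[::-1]-c)))
def fit(parts,obs,p0,mk):
    f=lambda p:sum(np.abs(render(parts,mk(p),i)-m).sum() for m,i in obs)
    r=minimize(f,p0,method='Nelder-Mead',options=dict(initial_simplex=np.array([p0]+[np.array(p0)+d for d in np.diag([8.,8.,.1])]),xatol=.05,fatol=.2))
    return r.x,r.fun,sum(m.sum() for m,_ in obs)
E
python3 - <<'E'
from fit import *
J=[];S=[]
for c in('top','scene'):
    snap(c);i=viewer.camera_info(c)
    J.append((best('jar_center',c,np.array([473,-90,40])),i)); S.append((best('station',c,np.array([540,-210,70])),i))
for nm,parts,o,p0,z in(('jar',JAR,J,[473,-90,-1.2],40),('sta',STA,S,[517,-217,-1.29],0)):
    for oo in(o,o[:1],o[1:]): print(nm,*fit(parts,oo,p0,lambda p:yaw(p,z)))
E
```

```text
Traceback (most recent call last):
  File "fit.py", line 20, in best
    return min((np.array(d['mask']) for d in L),key=lambda m:np.hypot(*(np.argwhere(m).mean(0)[::-1]-c)))
ValueError: min() iterable argument is empty
```

```bash
sed -i "s/^    L=viewer.silhouettes(name,cam)/    for _ in range(5):\n        L=viewer.silhouettes(name,cam)\n        if L: break\n        snap(cam)/" fit.py
python3 - <<'E'
from fit import *
J=[];S=[]
for c in('top','scene'):
    snap(c);i=viewer.camera_info(c)
    for o,n,p in((J,'jar_center',[473,-90,40]),(S,'station',[540,-210,70])):
        try:o.append((best(n,c,np.array(p)),i))
        except Exception as e: print(c,n,e)
for nm,parts,o,p0,z in(('jar',JAR,J,[473,-90,-1.2],40),('sta',STA,S,[517,-217,-1.29],0)):
    for oo in([o,o[:1],o[1:]] if len(o)>1 else [o]):
        if oo: print(nm,*fit(parts,oo,p0,lambda p:yaw(p,z)))
print(st()['t'])
E
```

```text
jar [476.72591942 -85.72943287  -1.15191048] 199.625 2557
jar [478.24412655 -84.64227656  -1.12720121] 60.125 1118
jar [475.36877144 -87.4112956   -1.16006132] 80.875 1439
sta [ 516.00472189 -214.46484388   -1.32906399] 1956.375 5630
sta [ 515.7319453  -213.4088884    -1.33277593] 956.8125 3071
sta [ 511.91611227 -215.62527476   -1.32988655] 904.625 2559
1.45
```

```bash
cat > bay.py <<'E'
from fit import *
def bay(near=np.array([619,-141,0])):
  for c in('top','scene'):
    im=snap(c);i=viewer.camera_info(c);hsv=cv2.cvtColor(im,cv2.COLOR_RGB2HSV)
    m=((hsv[...,0]>100)&(hsv[...,0]<130)&(hsv[...,1]>150)&(hsv[...,2]>50)).astype(np.uint8)
    K=np.array(i['camera_matrix']);R=np.array(i['R']);t=np.array(i['t'])
    q=K@(R@near+t);q=q[:2]/q[2]
    n,l,s,ce=cv2.connectedComponentsWithStats(m);k=1+np.argmin(np.hypot(*(ce[1:]-q).T))
    rows,cols=np.nonzero(l==k);d=np.c_[cols,rows,np.ones(len(cols))]@np.linalg.inv(K).T@R
    C=-R.T@t;P=C+d*(-C[2]/d[:,2:])
    print(c,len(P),'centroid',P.mean(0)[:2].round(1),'rect',cv2.minAreaRect(P[:,:2].astype(np.float32)))
    im2=im.copy();p=[516,-214.5,-1.331]
    for q in STA: 
        e=(render([q],yaw(p,0),i)>.5).astype(np.uint8);cv2.drawContours(im2,cv2.findContours(e,0,1)[0],-1,(255,255,0),1)
    e=(render(JAR,yaw([476.7,-85.7,-1.152],40),i)>.5).astype(np.uint8);cv2.drawContours(im2,cv2.findContours(e,0,1)[0],-1,(0,255,255),1)
    x,y=(190,120) if c=='top' else (140,90)
    cv2.imwrite(f'pics/ov_{c}.png',cv2.resize(im2[y:y+170,x:x+180,::-1],None,fx=2.2,fy=2.2))
if __name__=='__main__': bay();cv2.imwrite('pics/ov.png',np.hstack([cv2.imread('pics/ov_top.png'),cv2.imread('pics/ov_scene.png')]))
E
python3 bay.py
```

```text
top 599 centroid [ 617.9 -142.1] rect ((618.0360107421875, -142.12408447265625), (83.53036499023438, 82.62018585205078), 13.418452262878418)
scene 343 centroid [ 596.8 -147.9] rect ((596.05810546875, -148.2072296142578), (39.53226089477539, 79.67778778076172), 13.801873207092285)
```

View pics/ov.png

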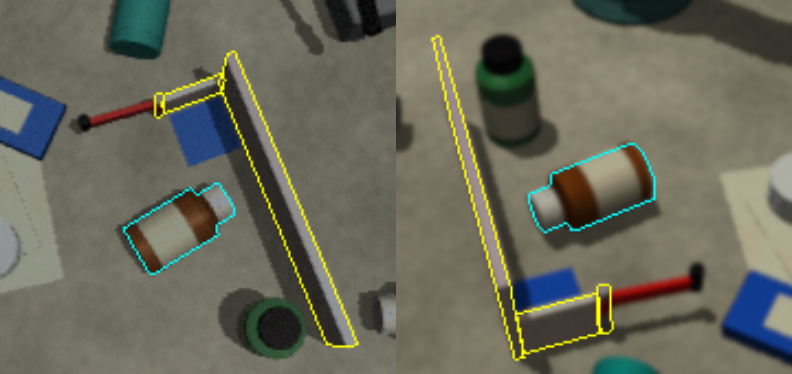

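The fits line up with the picture: station (516,-214.5) yaw -1.331, bay (618,-142), jar (477,-86) yaw -1.152. Next I'll grasp the lid from above.

```bash
cat >> h.py <<'E'
YS=-1.331; O=np.array([516,-214.5,0]); BAY=np.array([618.,-142.,0])
RS=Rn.from_euler('z',YS).as_matrix()
def W(x,y,z): return O+RS@np.array([x,y,z])
def down(yw,tilt=0):
    x=np.array([np.cos(yw),np.sin(yw),0]);z=np.array([0,0,-1.]);y=np.cross(z,x)
    r=Rn.from_matrix(np.c_[x,y,z])
    return (Rn.from_rotvec(-tilt*np.array([-np.sin(yw),np.cos(yw),0]))*r).as_rotvec() # tilt>0: tool leans to point towards +yw
def bestdown(p,yw):
    q0=np.array(st()['joints']);c=[]
    for k in(0,np.pi):
        r=down(yw+k);q=kin.ik(p,r)
        if q is not None:c.append((abs(np.array(q)-q0).max(),r,np.array(q)))
    return min(c,key=lambda t:abs(t[2][6]))
def rep(): 
    o=st();print('t',round(o['t'],2),'tcp',np.round(o['tcp_pos'],1),'F',np.round(o['contact_force'],1),'T',np.round(o['wrist_torque'],2),'w',round(o['grip_width'],3),'gf',np.round(o['grip_force'],1))
E
python3 - <<'E'
from h import *
j=np.array([476.7,-85.7,0]);yw=-1.152;g=j+57*np.array([np.cos(yw),np.sin(yw),0])
robot.servo_line([221,611,330],feed=250)
p=g+[0,0,200]
b=bestdown(p,yw);print(b[2].round(2))
robot.movep(p,b[1]);rep()
robot.servo_line(g+[0,0,90],feed=200)
robot.servo_line(g+[0,0,21],feed=80);rep()
grip(0.0,12);rep()
snap('scene','g1.png')
E
```

```text
[-0.56  0.35  0.94  1.98 -0.35  0.97  0.97]
t 5.01 tcp [ 500.3 -136.9  200. ] F [1.4 0.9 0.4] T [-0.1   0.08  0.01] w 0.999 gf 0.0
t 6.72 tcp [ 500.2 -138.    21.3] F [-0.6  0.1 -0.8] T [-0.1   0.05 -0.  ] w 0.999 gf 0.0
t 7.38 tcp [ 500.  -137.7   21.1] F [-0.9  0.6  0.6] T [-0.03  0.09  0.02] w 0.587 gf 12.0
```

View pics/g1.png

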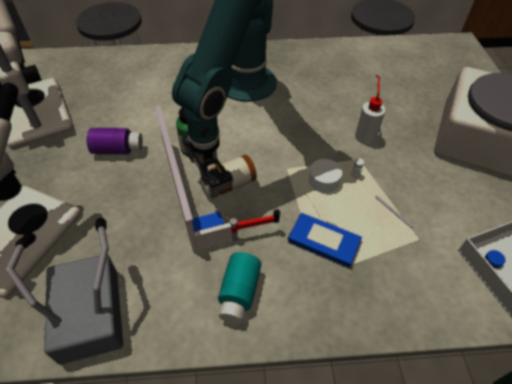

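Run:
```python
from h import *
for z in (60,102):
    p=np.array(st()['tcp_pos']);p[2]=z
    robot.servo_line(p,feed=60);rep()
snap('scene','l1.png')
im=cv2.imread('pics/l1.png');cv2.imwrite('pics/l1c.png',cv2.resize(im[80:260,120:300],None,fx=3,fy=3))
```

```text
t 8.23 tcp [ 500.5 -138.    60.3] F [ 0.7 -1.2 -0.9] T [-0.3  -0.34 -0.01] w 0.583 gf 12.0
t 9.08 tcp [ 500.3 -137.8  101.8] F [-0.4  0.5 -4.2] T [-0.27 -0.04  0.02] w 0.59 gf 14.5
```

View pics/l1c.png

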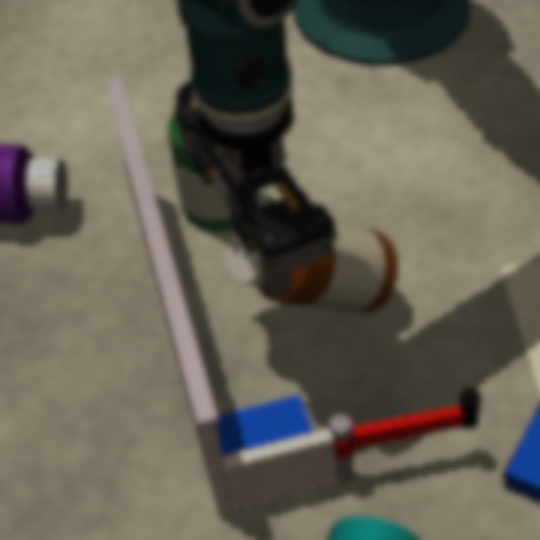

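Run:
```python
from fit import *
def best(name,cam,near):
    pass
for c in('scene','top'):
    snap(c);print(c,pts('jar_center',c))
o=st();r0=Rn.from_rotvec(o['tcp_rot']);p=np.array(o['tcp_pos']);yw=-1.152
ax=np.array([-np.sin(yw),np.cos(yw),0])
for y in(-1.152,YS):
  for d in range(0,95,10):
    R=Rn.from_rotvec(-np.radians(d)*ax)*r0
    if y==YS: R=Rn.from_euler('z',YS+1.152)*R
    g=W(-60,0,125); tcp=g+R.apply([0,0,19])
    q=kin.ik(tcp,R.as_rotvec());print(y,d,R.apply([0,0,1]).round(2),None if q is None else np.round(q,2))
```

```text
scene [(0.95, array([ 307., -421.,   39.])), (0.82, array([478., -98.,  87.])), (0.8, array([815., -74.,  37.]))]
top [(0.96, array([ 314., -416.,   38.])), (0.7, array([817., -73.,  36.]))]
-1.152 0 [-0. -0. -1.] [-0.4   0.51  0.82  2.03 -0.52  0.81  1.14]
-1.152 10 [ 0.07 -0.16 -0.98] [-0.57  0.5   0.91  2.12 -0.43  0.63  1.01]
-1.152 20 [ 0.14 -0.31 -0.94] [-0.75  0.53  1.02  2.2  -0.34  0.47  0.86]
-1.152 30 [ 0.2  -0.46 -0.87] [-0.92  0.62  1.12  2.26 -0.27  0.33  0.7 ]
-1.152 40 [ 0.26 -0.59 -0.77] [-1.06  0.78  1.2   2.31 -0.25  0.22  0.56]
-1.152 50 [ 0.31 -0.7  -0.64] [-1.2   1.07  1.32  2.35 -0.89  0.21  1.03]
-1.152 60 [ 0.35 -0.79 -0.5 ] [-1.28  1.27  1.3   2.36 -0.9   0.16  0.88]
-1.152 70 [ 0.38 -0.86 -0.34] [-1.35  1.51  1.3   2.36 -0.88  0.17  0.68]
-1.152 80 [ 0.4  -0.9  -0.17] [-1.43  1.73  1.27  2.33 -0.7   0.22  0.34]
-1.152 90 [ 0.41 -0.91 -0.  ] [-1.39  1.67  1.09  2.29  0.61  0.33 -1.04]
-1.331 0 [-0.  0. -1.] [-0.43  0.53  0.86  2.04 -0.55  0.82  0.99]
-1.331 10 [ 0.04 -0.17 -0.98] [-0.61  0.53  0.96  2.1  -0.45  0.68  0.85]
-1.331 20 [ 0.08 -0.33 -0.94] [-0.78  0.59  1.06  2.16 -0.35  0.55  0.69]
-1.331 30 [ 0.12 -0.49 -0.87] [-0.94  0.69  1.15  2.2  -0.28  0.45  0.53]
-1.331 40 [ 0.15 -0.62 -0.77] [-1.06  0.84  1.21  2.24 -0.23  0.39  0.38]
-1.331 50 [ 0.18 -0.74 -0.64] [-1.16  1.03  1.25  2.25 -0.23  0.35  0.27]
-1.331 60 [ 0.21 -0.84 -0.5 ] [-1.24  1.25  1.28  2.26 -0.29  0.35  0.2 ]
-1.331 70 [ 0.22 -0.91 -0.34] [-1.31  1.47  1.29  2.24 -0.35  0.39  0.12]
-1.331 80 [ 0.23 -0.96 -0.17] [-1.38  1.72  1.31  2.22 -0.44  0.46  0.1 ]
-1.331 90 [ 0.24 -0.97 -0.  ] [-1.45  1.97  1.33  2.18 -0.52  0.56  0.07]
```

Run:
```python
from h import *
n=RS[:,0]
o=st();p=np.array(o['tcp_pos']);print('x_st',(RS.T@(p-O)).round(1))
robot.servo_line(p+n*30,feed=60);rep()
F0=np.mean([st()['contact_force'] for _ in range(3)],0)@n
for k in range(14):
    p=np.array(st()['tcp_pos']);robot.servo_line(p+n*3,feed=30)
    f=np.array(st()['contact_force'])@n-F0
    if f<-4: break
robot.hold(.3);rep();print(k,f,(RS.T@(np.array(st()['tcp_pos'])-O)).round(1))
print(pts('jar_center','scene') if snap('scene') is not None else 0)
```

```text
x_st [-78.    2.9 101.7]
t 9.98 tcp [ 507.2 -167.3  101.6] F [ 0.2 -0.9 -3.2] T [-0.24 -0.01 -0.03] w 0.583 gf 14.5
t 12.07 tcp [ 511.7 -185.9  101.1] F [-1.3  6.  -3.4] T [ 1.13  0.2  -0.03] w 0.587 gf 13.1
6 -6.954909806394271 [-28.8   2.6 101.1]
[(0.63, array([ 487., -144.,   85.])), (0.61, array([816., -74.,  41.])), (0.56, array([ 306., -420.,   39.]))]
```

Run:
```python
from h import *
o=st();r0=Rn.from_rotvec(o['tcp_rot']);p=np.array(o['tcp_pos'])
robot.servo_line(p-RS[:,0]*10,feed=60)
g=W(-105,0,150)
robot.servo_line(g-[0,0,19],feed=120)
yw=-1.152;ax=np.array([-np.sin(yw),np.cos(yw),0])
for d in (18,36,54):
    R=Rn.from_euler('z',-.179*d/54)*Rn.from_rotvec(-np.radians(d)*ax)*r0
    robot.servo_line(g+R.apply([0,0,19]),feed=30,rotation=R.as_rotvec())
rep()
for c in('scene','top'):
    snap(c,'r_%s.png'%c);print(c,pts('jar_center',c))
im=np.hstack([cv2.imread('pics/r_scene.png')[60:280,120:320],cv2.imread('pics/r_top.png')[100:320,180:380]])
cv2.imwrite('pics/r.png',cv2.resize(im,None,fx=2,fy=2))
```

```text
t 14.8 tcp [ 495.  -128.5  139. ] F [ 0.  -0.5 -3.4] T [ 1.37  0.41 -0.  ] w 0.586 gf 13.5
scene [(0.97, array([817., -75.,  37.])), (0.92, array([ 491., -119.,   97.])), (0.87, array([ 308., -423.,   38.]))]
top [(0.89, array([819., -72.,  37.])), (0.86, array([ 313., -419.,   40.]))]
```

View pics/r.png

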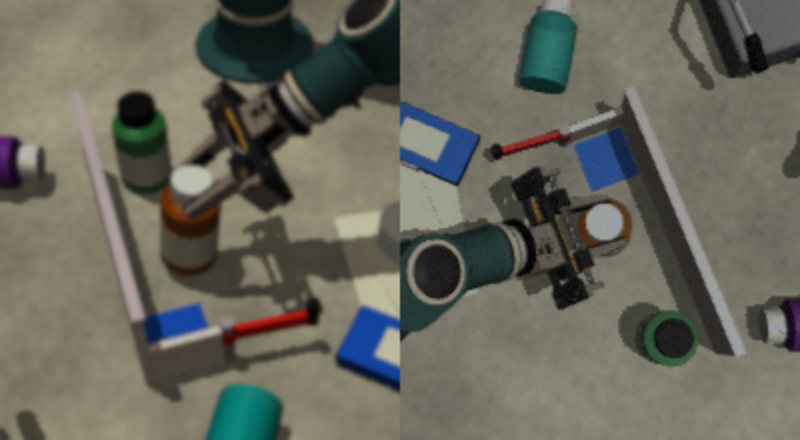

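Both views show the jar hanging nearly upright, with its white lid in the fingers and its base about 20 mm up. Next I'll lower it until it touches, then release and back off.

Run:
```python
from h import *
p=np.array(st()['tcp_pos'])
robot.servo_line(p-[0,0,10],feed=40);rep()
for k in range(10):
    p=np.array(st()['tcp_pos']);robot.servo_line(p-[0,0,2],feed=20)
    f=st()['contact_force'][2]
    if f>1: break
rep();print(k)
grip(0.8);robot.hold(.3);rep()
o=st();R=Rn.from_rotvec(o['tcp_rot'])
robot.servo_line(np.array(o['tcp_pos'])-R.apply([0,0,90]),feed=120);robot.hold(.3);rep()
for c in('scene','top'):
    snap(c,'u_%s.png'%c);print(c,pts('jar_center',c))
```

```text
t 15.39 tcp [ 494.4 -128.4  128.9] F [ 0.3  0.9 -4.3] T [ 1.42  0.4  -0.04] w 0.586 gf 13.5
t 16.15 tcp [ 495.1 -129.3  124.4] F [-0.4 -1.3  4.5] T [-0.29  0.07 -0.08] w 0.58 gf 13.9
2
t 16.93 tcp [ 494.6 -128.3  123. ] F [-0.5 -0.5  0.4] T [ 0.74  0.28 -0.04] w 0.802 gf 0.0
t 18.12 tcp [477.2 -58.3 176.1] F [-0.4  0.3 -0.2] T [0.7  0.21 0.04] w 0.798 gf 0.0
scene [(0.77, array([ 491., -128.,   78.])), (0.67, array([816., -75.,  39.])), (0.58, array([ 309., -422.,   38.]))]
top [(0.9, array([818., -75.,  36.])), (0.84, array([ 492., -127.,   75.])), (0.56, array([ 312., -417.,   36.]))]
```

```bash
cat > up.py <<'E'
from fit import *
UP=Rn.from_euler('y',-np.pi/2).as_matrix()
JU=[q@UP.T for q in JAR]
def jarpos(p0,cams=('top','scene')):
    o=[]
    for c in cams:
        snap(c);o.append((best('jar_center',c,np.array([*p0,75.])),viewer.camera_info(c)))
    r=fit(JU,o,[*p0,0.],lambda p:(lambda P:P+[p[0],p[1],75]))
    print('fit',r[0].round(1),r[1],r[2]); return r[0][:2]
E
python3 - <<'E'
from up import *
jp=jarpos([491,-127.5])
p=np.array([*jp,113.])
up=p+[0,0,120]
b=bestdown(up,YS)
o=st();robot.servo_line(np.array(o['tcp_pos'])+[0,0,100],feed=200)
robot.movep(up,b[1]);rep()
grip(1.0)
robot.servo_line(p+[0,0,45],feed=150);robot.servo_line(p,feed=50);rep()
grip(0,15);rep()
robot.servo_line(p+[0,0,12],feed=50);rep()
E
```

```text
fit [ 494.9 -126.1   -0. ] 189.3125 1995
t 20.32 tcp [ 494.2 -125.2  231.5] F [-0.  -0.4 -0.2] T [-0.06  0.03  0.01] w 0.799 gf 0.0
t 22.48 tcp [ 495.1 -126.2  113.2] F [-0.4 -0.7  0.9] T [-0.04  0.   -0.  ] w 1.0 gf 0.0
t 23.13 tcp [ 494.7 -126.4  113.5] F [-2.9  0.1  7.2] T [-0.17  0.72  0.03] w 0.584 gf 18.4
t 23.52 tcp [ 495.  -125.8  125.1] F [ 0.1  0.4 -3.3] T [-0.03  0.06  0.02] w 0.58 gf 16.6
```

Run:
```python
from up import *
robot.servo_line([*BAY[:2],125],feed=100);robot.hold(.3);rep()
robot.servo_line([*BAY[:2],115],feed=30)
for k in range(4):
    if st()['contact_force'][2]>0.5: break
    p=np.array(st()['tcp_pos']);robot.servo_line([*BAY[:2],p[2]-1],feed=15)
rep()
grip(0.85);robot.hold(.2);rep()
robot.servo_line([*BAY[:2],260],feed=150)
for c in('top','scene'):
    snap(c);print(pts('jar_center',c),pts('gate_tip',c))
jarpos(BAY[:2]);rep()
snap('scene','b_s.png')
```

```text
t 25.22 tcp [ 617.9 -141.9  125.1] F [-0.6 -0.4 -3.5] T [-0.07  0.    0.02] w 0.58 gf 16.6
t 26.2 tcp [ 618.2 -142.2  113.5] F [-2.9  1.3  3.1] T [0.11 0.71 0.04] w 0.584 gf 18.0
t 26.93 tcp [ 618.6 -142.3  113.4] F [0.8 0.3 6.1] T [-0.04  0.06 -0.  ] w 0.851 gf 3.0
[(0.72, array([820., -72.,  39.])), (0.62, array([ 316., -414.,   39.]))] [(0.7, array([636.,  37.,  54.]))]
[(0.8, array([814., -74.,  36.])), (0.75, array([ 616., -144.,   76.]))] [(0.88, array([637.,  36.,  53.]))]
fit [ 610.4 -142.7    0. ] 2201.1875 2223
t 28.57 tcp [ 618.  -142.   259.9] F [-0.   0.6  0.3] T [-0.04 -0.02 -0.03] w 0.851 gf 0.0
```

View pics/b_s.png

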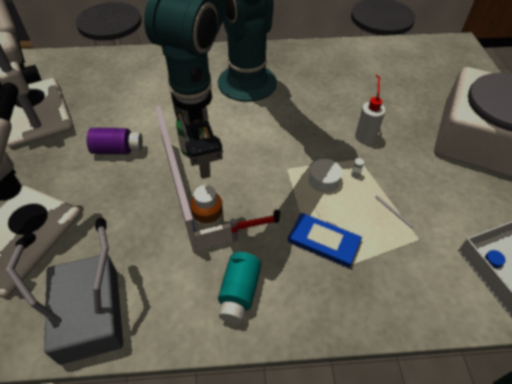

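The jar stands on the bay at (616,-144,76), image (206,203). Now I'll close the gate by pushing its black tip.

Run:
```python
from up import *
H=W(-101,170,0)
v=RS.T@(np.array([636.5,37,0])-H);ph=np.arctan2(-v[0],-v[1]);print('phi',ph,np.hypot(*v[:2]))
def pos(f,d,r=110,z=64):
    return W(-101-r*np.sin(f)-d*np.cos(f),170-r*np.cos(f)+d*np.sin(f),z)
grip(0,20)
s=pos(ph,40);b=bestdown(s,YS);print(b[2].round(2))
robot.servo_line([*s[:2],260],feed=200,rotation=b[1]);rep()
robot.servo_line(s,feed=120);rep()
n=RS[:,0]
for f in np.linspace(ph,0.12,14):
    d=21+7*np.sin(min(f,1.57))
    robot.servo_line(pos(f,d,106),feed=80)
    F=np.linalg.norm(st()['contact_force'])
    if F>12: print('stop',f,F);break
rep()
F0=np.array(st()['contact_force'])@n
for k in range(14):
    p=np.array(st()['tcp_pos']);q=RS.T@(p-O);q[0]+=2;q[1]=170-106;q[2]=64
    robot.servo_line(O+RS@q,feed=25)
    f=np.array(st()['contact_force'])@n
    if f<-4: break
rep();print(k,f,q.round(1))
for c in('top','scene'):
    snap(c,'e_%s.png'%c);print(pts('jar_center',c),[(a,(RS.T@(x-O)).round()) for a,x in pts('gate_tip',c)])
```

```text
phi 1.6298855869259863 114.88484914406831
[-0.55  0.77  0.66  1.66 -0.57  0.91  0.57]
t 30.89 tcp [676.4  37.4 260.2] F [-0.2 -0.5 -0. ] T [-0.06  0.05  0.01] w 0.007 gf 0.0
t 32.67 tcp [677.2  39.4  64.8] F [-0.  -0.2  0.4] T [-0.12  0.05 -0.  ] w 0.005 gf 0.0
t 37.07 tcp [549.1 -67.9  64.1] F [-0.1  0.4 -0.1] T [-0.01  0.04 -0.03] w 0.008 gf 0.0
t 39.39 tcp [550.2 -84.6  63.9] F [-2.   6.3  2.8] T [ 1.24  0.45 -0.03] w 0.003 gf 3.1
8 -6.551711300156309 [-116.1   64.    64. ]
[(0.96, array([ 314., -414.,   37.])), (0.58, array([819., -73.,  36.]))] [(0.69, array([-407.,   68.,    3.]))]
[(0.88, array([817., -73.,  40.])), (0.74, array([ 309., -423.,   38.])), (0.72, array([ 318., -190.,   72.])), (0.57, array([ 618., -145.,   76.]))] [(0.59, array([-101.,   59.,   58.]))]
```

Run:
```python
from up import *
p=np.array(st()['tcp_pos'])-RS[:,0]*60
robot.servo_line(p,feed=80);robot.servo_line([*p[:2],260],feed=150)
robot.servo_line([470,60,280],feed=150);robot.hold(.3);rep()
for c in('top','scene'):
    snap(c,'f_%s.png'%c);print(pts('jar_center',c),[(a,(RS.T@(x-O)).round()) for a,x in pts('gate_tip',c)])
im=np.hstack([cv2.imread('pics/f_scene.png')[90:290,120:320],cv2.imread('pics/f_top.png')[100:300,180:380]])
cv2.imwrite('pics/f.png',cv2.resize(im,None,fx=2,fy=2))
```

```text
t 43.26 tcp [470.2  59.4 279.8] F [ 1.2  0.5 -0.4] T [-0.06  0.08  0.05] w 0.006 gf 0.0
[(0.92, array([ 616., -142.,   74.])), (0.84, array([819., -73.,  37.])), (0.56, array([ 315., -416.,   38.])), (0.25, array([467., 295.,   1.]))] [(0.66, array([-108.,   55.,   57.]))]
[(0.79, array([813., -71.,  38.])), (0.65, array([ 615., -145.,   75.])), (0.6, array([ 308., -421.,   37.])), (0.28, array([598., 365.,   1.]))] [(0.73, array([ -72., -186.,   71.])), (0.47, array([-104.,   60.,   55.]))]
```

View pics/f.png

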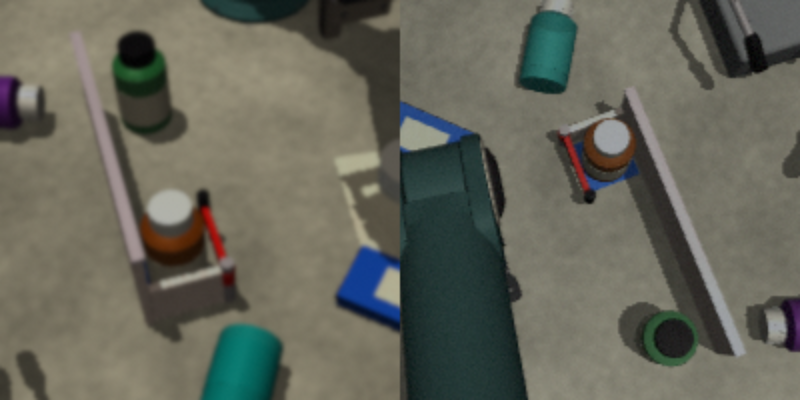

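The bar is parallel to the panel with its tip at station x ≈ -101 to -108 mm, and the jar is upright on the bay at (616,-143). I'm handing in.

```bash
python3 -c "
from h import *
print(robot.job_done())"
```

```text
the job is handed in; nothing more can be done
None
```

I handed the job in at about 43 s; the result isn't known yet. The jar was leaned on the splashback, stood up and released, then placed upright on the blue bay about 3 mm from its centre by camera, with the keeper bar shut in front of it, and I saw nothing else on the bench disturbed.

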